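# Turn a counting plate over against a step

### The arm

A 6-joint arm with a two-finger parallel gripper is mounted at the origin on the work surface. World frame = base frame: x ahead of the robot, y to its left, z up, the work surface at z = 0. Lengths are in mm, angles in rad, forces in N, time in s.
With the tool pointing down it reaches from about 350 to 975 mm from the base axis. Payload 7.1 kg.
Tool frame: the origin (TCP) lies on the front face of the gripper's body, between the roots of the fingers; the fingertips stand 80 mm ahead of it and the grasp point (between the pads) lies 61 mm ahead of it (env.tips_ahead is the distance from the TCP to the fingertips, in mm); z points along the fingers, y is the line along which they close (so a half turn about z gives the same grasp; the last joint's range is limited). The gripper opens to 88 mm and grips with 3 to 60 N. Pads are 20 mm wide; open, the fingers measure 115 mm over their backs; the gripper's body (75 mm by 178 mm) begins 61 mm behind the grasp point.
Start: joints at [1.162, 0.423, 1.63, -0, 1.089, -0.019], TCP at [237.47, 578.112, 302.675] pointing down, gripper open.
Joint ranges: [-3, 3], [-0.9, 2.11], [0.09, 2.58], [-1.31, 4.45], [0.11, 2.69], [-2.54, 2.54]. Speed limits (rad/s): [2.39, 2.39, 3.01, 3.14, 3.14, 3.14].

### API

Orientations are given as a unit quaternion [x, y, z, w].
In Python, from station import env, set_gripper, viewer, workorder gives the robot as it stands. Calls block until the motion is done:
- env.reach(position, orientation): joint-space move of the TCP to a pose.
- env.move_l(position, rot=None, rate=150, f_stop=None): straight line of the TCP; rot=None keeps the orientation; rate is the mean speed in mm/s. With f_stop (N) it stops when the force on the tool has changed by that much, and returns True; else False.
- env.move_joints(angles): joint-space move.
- set_gripper(opening): finger opening in mm; the grip force is fixed at half the most; returns when the fingers have stopped.
- env.hold(seconds).
- env.ik(position, orientation): joint angles nearest the present ones, or None.
- env.read_state(): the state.
- viewer.camera(name): name is "scene" or "top" or "wrist"; returns the picture (400x640x3 uint8, blue, green, red); there is no depth.
- viewer.camera_params(name): a dict with "fx", "fy", "cx", "cy" (pixels), "pose" (4x4, takes a point from camera to world coordinates); the wrist camera has in their place "tool_from_camera" (4x4, takes a point from camera to tool coordinates, whose origin is the TCP and whose axes are the flange's). Camera axes: x right, y up, looking along -z (the intrinsics and any distortion apply to the point x, -y, -z); pixel columns grow to the right and rows downward; lengths in mm; the calibration is good to about 2 mm. A picture is of the moment at which its call begins: read the wrist's pose just before it. camera_params takes no time and is no camera call.
A pose or a line that the arm cannot do raises env.IKError and nothing moves.
- workorder.sign_off(): hands the job in; it is judged then, once.
The state is a dict: "time_s": time; "qpos": joint angles; "dq": joint speeds; "tau": joint torques, N m; "tool_pos": TCP position; "orientation": TCP orientation; "force": force on the tool from outside, world axes, zero at the start; "wrist_torque": the same for the moment, N m; "width": finger opening in mm; "grip_force": force on a finger pad.
Only numpy, scipy, OpenCV 4.12 (cv2) and the standard library are available. Lean on these libraries where they do the work, as an engineer would, in place of code of your own. Each camera call takes 0.05 s, during which the arm holds its last target. There are 200 camera calls.

### The job

The counting plate on the grey lower deck of the turning stand lies face down (blue back up). Without picking it up, push it with the fingertips squarely against the step, work its near edge up so that it tips on edge against the step and turns over onto the raised aluminium shelf, white chamber side up, then push it fully home, flush against the fence at the back of the shelf. Do not lift the plate clear of the stand, and leave everything else where it is.

Things in the scene. Friction and masses are not known exactly. Their poses are not given: they have to be found in the camera images.
- plate: The plate to turn over: rigid plastic, 56 mm (x) by 84 mm (y) by 10 mm thick (z), about 55 g; plain back blue, chamber face white with a green window. Origin at its centre; z points out of the blue back: up at the start, down once turned over. Starts on the lower deck, an 84 mm edge towards the step and 10 to 45 mm short of it, up to 15 degrees askew.
- stand: The stand, fixed to the table, 150 mm wide (y). Origin on the table at the foot of the step, mid width; x points from lower deck to shelf and fence (away from the robot, turned up to 17 degrees), z up. Grey lower deck: x -130 to 0 mm, top 6 mm above the table. At x = 0 a vertical step rises 6 mm to the bare aluminium shelf, x 0 to 80 mm, top 12 mm above the table. No side walls.
- step_foot (a point): Mid width of the foot of the step, on the lower deck, 6 mm above the table. With the plate butted here, shut fingertips held 2 mm above the deck and pressing its near edge towards the step with about 10 N take that edge up by friction as they rise along an arc of 56 mm about the step; past upright the plate falls over onto the shelf, short of the fence.
- step_edge (a point): Mid width of the step's top edge, marked by a yellow stripe, 12 mm above the table (stand x = 0).
- fence (a point): Mid width of the foot of the fence's near face, on the shelf, 12 mm above the table (stand x = 80 mm). The fence is 8 mm thick, its top 24 mm above the table. The plate is home when its 84 mm edge rests here: plate centre at stand x = 52 mm.
- dropper: Bystander: amber dropper bottle with black cap, 28 mm across, 75 mm high or a little more, on the table to the left (+y) of the stand, its centre 60 to 75 mm from the side. Origin at the centre of its foot.
- jar: Bystander: small clear jar with green lid, 36 mm across, 50 mm high, on the table to the right (-y) of the stand, its centre 60 to 75 mm from the side. Origin at the centre of its foot.
- spare_plate: Bystander: an identical plate that already lies chamber side up (white with green window) on the bare table; leave alone. Origin at its centre.
- flask: Bystander: conical glass flask with green culture, 84 mm across, 150 mm high. Origin at the centre of its foot.
- medium: Bystander: green glass bottle with blue cap, 70 mm across, 150 mm high or a little more. Origin at the centre of its foot.
- dish: Bystander: clear shallow dish, 90 mm across, 16 mm high. Origin at the centre of its foot.
- marker: Bystander: black marker pen, 14 mm thick, 120 mm long, lying on the table to the left of the stand. Origin at its middle.
Not all that is in view belongs to the job. Leave any brown or pink look-alike of the plate alone.

How it is judged (in metres and radians):
On the way, in this order (a step that is already met when the one before it is completed fails the run):
1. the plate, still face down on the lower deck, butts squarely against the step (angle between plate's own z axis and vertical below 0.35 rad and x of plate in the frame of stand between -0.034 and -0.024 m and angle between the x axis of plate and the x axis of stand, either way round below 0.12 rad), for 0.04 s.
2. the plate stands on edge at the step, resting on the stand (angle between plate's own z axis and vertical between 1.1 and 2.2 rad and x of plate in the frame of stand between -0.03 and 0.03 m and z of plate in the frame of stand below 0.055 m and contact force between plate and stand above 0.05 N), for 0.04 s.
3. the plate lies chamber side up, flush against the fence (angle between plate's own z axis and vertical above 3.05 rad and x of plate in the frame of stand between 0.046 and 0.058 m and y of plate in the frame of stand between -0.06 and 0.06 m and z of plate in the frame of stand between 0.013 and 0.02 m and angle between the x axis of plate and the x axis of stand, either way round below 0.12 rad and linear speed of plate below 0.02 m/s), for 0.2 s.
At the end, for the whole second after the job is handed in: The plate lies flat on the raised shelf, chamber side (white) up, its edge within 6 mm of the fence and square to it within 7 degrees, within the stand's width (centre within 60 mm of the stand's middle), at rest (all of step 3); the robot touches nothing.
It fails at once if the plate is lifted clear of the stand (centre higher than 65 mm above the table, or higher than 42 mm while lying flat) (height (world z) of plate above 0.065 m or (height (world z) of plate above 0.042 m and (angle between plate's own z axis and vertical below 0.4 rad or angle between plate's own z axis and vertical above 2.74 rad))).
It fails at once if a bystander is moved by more than 20 mm (the marker 30 mm) (distance of any of spare_plate, dropper, jar, flask, medium, dish from where it was at the start of the episode above 0.02 m or distance of marker from where it was at the start of the episode above 0.03 m).
It also fails if it takes over 64 s, if anything falls off the work surface, if the arm or the gripper's body presses on something with over 40 N, if the wrist force passes 120 N, or if a joint passes its speed limit or range.

## Working session

There is one attempt and no reset: what is moved stays moved. The work goes in short steps, each a Python script; the robot and the scene stay as the last script left them, time stands still between calls to the robot, and variables do not carry over. Pictures are saved under pics/ and viewed, at most 10 in all, crops included, and the job is handed in when it is done.

```bash
ls; mkdir -p pics
python3 - <<'E'
from station import env,viewer
import cv2,numpy as np
for n in("scene","top"):
    im=viewer.camera(n);cv2.imwrite(f"pics/{n}0.png",im)
    p=viewer.camera_params(n);print(n,{k:(np.round(v,3).tolist()) for k,v in p.items()})
p=viewer.camera_params("wrist");print({k:(np.round(v,3).tolist()) for k,v in p.items()})
s=env.read_state();print(s)
E
```

```text
pics
scene {'fx': 408.646, 'fy': 408.646, 'cx': 322.622, 'cy': 202.024, 'pose': [[-0.271, -0.569, 0.776, 1467.255], [0.963, -0.156, 0.222, 283.218], [-0.005, 0.807, 0.59, 749.974], [0.0, 0.0, 0.0, 1.0]]}
top {'fx': 463.279, 'fy': 463.279, 'cx': 318.807, 'cy': 202.093, 'pose': [[-0.021, 0.998, -0.062, 404.988], [-1.0, -0.021, 0.004, 24.426], [0.003, 0.062, 0.998, 1677.745], [0.0, 0.0, 0.0, 1.0]]}
{'fx': 331.268, 'fy': 331.268, 'cx': 322.108, 'cy': 196.395, 'tool_from_camera': [[0.0, 0.964, 0.265, 72.517], [1.0, -0.0, -0.0, -0.419], [-0.0, 0.265, -0.964, -82.073], [0.0, 0.0, 0.0, 1.0]]}
{'time_s': 0.1, 'qpos': array([ 1.16200889e+00,  4.23737571e-01,  1.63058996e+00, -1.46366622e-05,
        1.08860490e+00, -1.89752888e-02]), 'dq': array([ 0.00062293, -0.00075858, -0.0025143 , -0.00096078, -0.0014972 ,
       -0.00136504]), 'tau': array([ 1.28325453e-03, -5.45612311e+01, -2.74328828e+01,  6.46273512e-02,
        1.87603338e-02, -4.97290068e-05]), 'tool_pos': array([237.32105846, 577.77460939, 302.00540291]), 'orientation': array([ 1.93671009e-01,  9.81066303e-01, -6.56002543e-04, -1.35853300e-04]), 'force': array([ 0.20752817, -0.30259026,  0.6903365 ]), 'wrist_torque': array([0.00463151, 0.01464945, 0.00912285]), 'grip_force': 0.0, 'width': 87.85528756645479}
```

View pics/top0.png

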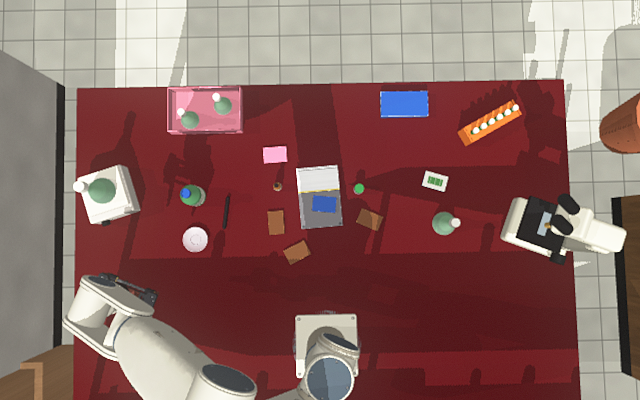

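View pics/scene0.png

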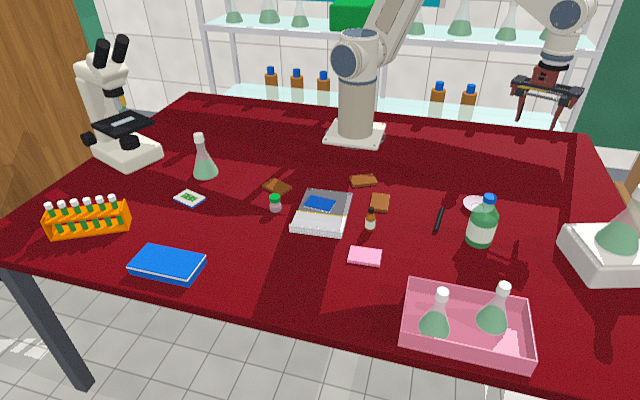

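The top view shows the stand at about (319,197): shelf at the top, grey deck at the bottom, blue plate at (324,204), dropper at (278,186) and jar at (359,188). In the scene view the stand is at (322,212), with the plate on its deck. Next I'll move the wrist camera above it.

```bash
cat > h.py <<'E'
import numpy as np,cv2
from scipy.spatial.transform import Rotation as R
from station import env,set_gripper,viewer,workorder
def ray(p,T,uv):
    d=np.array([(uv[0]-p["cx"])/p["fx"],-(uv[1]-p["cy"])/p["fy"],-1.]);return T[:3,3],T[:3,:3]@d
def plane(p,T,uv,z):
    o,d=ray(p,T,uv);return o+d*(z-o[2])/d[2]
def wrist(name):
    s=env.read_state();p=viewer.camera_params("wrist");im=viewer.camera("wrist")
    A=np.eye(4);A[:3,:3]=R.from_quat(s["orientation"]).as_matrix();A[:3,3]=s["tool_pos"]
    cv2.imwrite(f"pics/{name}.png",im);return im,p,A@p["tool_from_camera"]
def tri(rays):
    M=0;b=0
    for o,d in rays:
        d=d/np.linalg.norm(d);P=np.eye(3)-np.outer(d,d);M=M+P;b=b+P@o
    return np.linalg.solve(M,b)
def down(yaw,pitch=0):
    # tool z down, tool x along -stand x (camera on near side looking ahead) ; yaw = stand x direction
    return (R.from_euler('z',yaw)*R.from_euler('y',pitch)*R.from_matrix(np.array([[-1,0,0],[0,1,0],[0,0,-1.]]))).as_quat()
E
python3 - <<'E'
from h import *
p=viewer.camera_params("top");T=p["pose"]
for n,uv in dict(bl=(301,228),br=(343,225),tl=(297,169),tr=(337,166),plate=(324,204),drop=(278,186),jar=(359,188)).items():print(n,plane(p,T,uv,10).round())
c=plane(p,T,(319,197),10)
print(R.from_quat(env.read_state()["orientation"]).as_matrix().round(2), env.read_state()["qpos"][0])
for x in (c[0],c[0]-60):
  for y in(0,np.pi): print(env.ik([x,c[1],300],down(y)))
E
```

```text
bl [416.  83.  10.]
br [424. -68.  10.]
tl [630.  94.  10.]
tr [638. -51.  10.]
plate [501.  -1.  10.]
drop [570. 164.  10.]
jar [ 556. -129.   10.]
[[-0.92  0.38 -0.  ]
 [ 0.38  0.92 -0.  ]
 [ 0.   -0.   -1.  ]] 1.1620088942466997
[ 8.29825654e-03  2.83258757e-01  1.84802966e+00 -4.44089210e-16
  1.01030423e+00 -1.56249807e+00]
[ 8.29825654e-03  2.83258757e-01  1.84802966e+00 -4.44089210e-16
  1.01030423e+00  1.57909458e+00]
[ 9.36464092e-03  1.93354856e-01  1.97074091e+00 -4.44089210e-16
  9.77496888e-01 -1.56143169e+00]
[ 9.36464092e-03  1.93354856e-01  1.97074091e+00 -4.44089210e-16
  9.77496888e-01  1.58016097e+00]
```

Run:
```python
from h import *
y=0.05
set_gripper(0)
env.reach([500,10,320],down(y)); env.hold(.3)
out={}
im,p,T=wrist("w1"); np.savez("w1.npz",T=T)
env.move_l([440,40,300],rate=200); env.hold(.3)
im,p,T=wrist("w2"); np.savez("w2.npz",T=T)
print(env.read_state()["force"],env.read_state()["time_s"])
```

```text
[0.29083395 0.14509976 0.41300203] 4.875
```

View pics/w1.png

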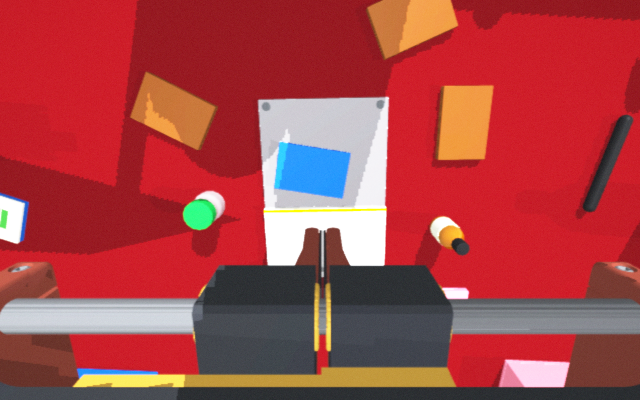

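View pics/w2.png

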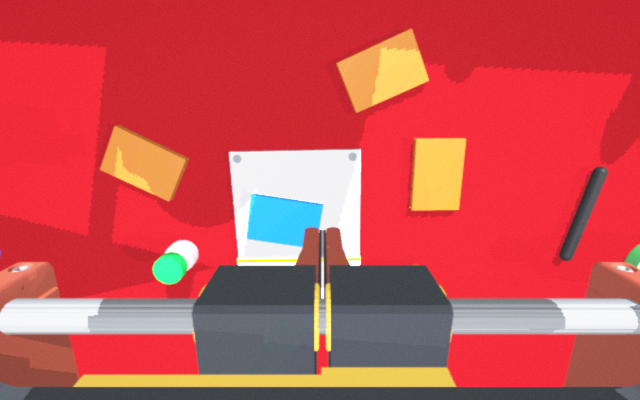

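In w1 the yellow stripe runs from (265,211) to (386,210), and the plate corners are near (282,142), (350,152), (343,198) and (276,189). In w2 the plate is centred at about (285,221), and the stripe shows at about (238,261) but is partly hidden by the fingers.

Run:
```python
from h import *
p=viewer.camera_params("wrist")
C={}
for n in("w1","w2"):
    im=cv2.imread(f"pics/{n}.png");T=np.load(n+".npz")["T"];h=cv2.cvtColor(im,cv2.COLOR_BGR2HSV)
    m=cv2.inRange(h,(90,110,90),(125,255,255));m[280:]=0
    c=max(cv2.findContours(m,0,2)[0],key=cv2.contourArea)
    r=cv2.minAreaRect(c);b=cv2.boxPoints(r);b=b[np.argsort(np.arctan2(*(b-b.mean(0)).T[::-1]))]
    C[n]=(b,T);print(n,b.round(1).tolist())
    q=np.array([plane(p,T,u,16)[:2] for u in b]);print(q.round(1).tolist(),np.linalg.norm(np.diff(q,axis=0),axis=1).round(1))
    m=cv2.inRange(h,(22,120,120),(36,255,255));m[265:]=0;m[:195]=0;m[:,:225]=0;m[:,400:]=0
    ys,xs=np.nonzero(m);k=np.polyfit(xs,ys,1)
    for _ in range(2):
        g=abs(np.polyval(k,xs)-ys)<3;xs,ys=xs[g],ys[g];k=np.polyfit(xs,ys,1)
    e=[(x,np.polyval(k,x)) for x in(xs.min(),xs.max())]
    P=[plane(p,T,u,12) for u in e];d=P[0]-P[1]
    print("stripe",np.round(e,1).tolist(),np.round(P,1).tolist(),"yaw",np.arctan2(d[1],d[0])+np.pi/2)
    C[n]+=(e,)
for i in range(4):print("tri",tri([ray(p,C[n][1],C[n][0][i]) for n in C]).round(1))
print("stripe end",tri([ray(p,C[n][1],C[n][2][0]) for n in C]).round(1))
```

```text
w1 [[279.29998779296875, 141.10000610351562], [350.29998779296875, 152.0], [343.20001220703125, 198.5], [272.1000061035156, 187.60000610351562]]
[[469.7, -40.9], [478.1, 42.0], [534.6, 37.5], [525.4, -48.5]] [83.3 56.7 86.5]
stripe [[264.0, 210.8], [385.0, 209.1]] [[556.5, -58.8, 12.0], [546.7, 90.3, 12.0]] yaw 0.0661881965588802
w2 [[251.3000030517578, 193.10000610351562], [322.29998779296875, 203.8000030517578], [315.6000061035156, 248.6999969482422], [244.5, 238.0]]
[[469.0, -40.1], [477.7, 41.6], [534.2, 36.4], [524.7, -48.5]] [82.2 56.8 85.4]
stripe [[237.0, 260.7], [360.0, 258.5]] [[556.8, -59.0, 12.0], [546.4, 91.2, 12.0]] yaw 0.06966031821069096
tri [470.3 -41.3  11.1]
tri [478.1  41.9  14.9]
tri [534.1  36.9  16.9]
tri [526.1 -49.1  13. ]
stripe end [555.9 -58.5  13.8]
```

```bash
cat >> h.py <<'E'
YAW=0.067;O=np.array([551.6,15.9]);cs=np.array([[np.cos(YAW),-np.sin(YAW)],[np.sin(YAW),np.cos(YAW)]])
def W(x,y,z): return np.append(O+cs@[x,y],z)       # stand -> world, z table
def st():
    s=env.read_state();q=cs.T@(s["tool_pos"][:2]-O);f=cs.T@s["force"][:2]
    return np.array([*q,s["tool_pos"][2]-env.tips_ahead]),np.array([*f,s["force"][2]]),s["time_s"]
E
python3 - <<'E'
from h import *
Q=down(YAW)
set_gripper(44);print(env.tips_ahead)
env.reach(W(-108,-15,180),Q);env.move_l(W(-108,-15,100))
env.hold(.2);print(st())
print(env.move_l(W(-108,-15,80),rate=15,f_stop=4));a=st();print(a)
z=a[0][2]
env.move_l(W(-108,-15,env.read_state()["tool_pos"][2]+3),rate=30);env.hold(.2);print(st())
zc=env.read_state()["tool_pos"][2]
print(env.move_l(W(-80,-15,zc),rate=60,f_stop=8));print(st())
print(env.move_l(W(-55,-15,zc),rate=15,f_stop=8));env.hold(.1);print(st())
wrist("w3")
E
```

```text
80.0
(array([-107.31644262,  -15.02218049,   21.02843247]), array([ 0.24447543, -0.07503524, -0.52649987]), 7.1583)
True
(array([-108.04155599,  -14.98986117,    6.35261188]), array([-0.65832211, -0.01386132,  5.60637511]), 8.05)
(array([-108.10259904,  -14.99029472,    9.23725039]), array([ 0.0072668 , -0.39072942, -0.61144178]), 8.5083)
False
(array([-80.04660654, -14.95921949,   9.1198801 ]), array([ 0.04999152, -0.39450809,  0.11913591]), 9.125)
True
(array([-69.97497683, -14.92965769,   8.63309452]), array([0.02766867, 0.39630059, 0.45153354]), 10.125)
```

View pics/w3.png

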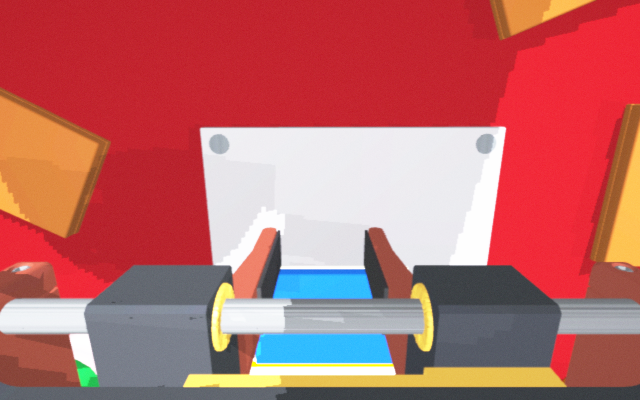

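The plate looks square at the step: its near edge is level at row 270 and its far edge runs along the stripe at row 363. I'll press again to confirm and to learn the stiffness.

Run:
```python
from h import *
zc=88.5
for x in (-68,-67,-66,-65,-64):
    env.move_l(W(x,-15,zc),rate=10);env.hold(.2);a=st();print(x,a[0].round(2),a[1].round(2),a[2])
    if a[1][0]<-9:break
```

```text
-68 [-69.13 -14.95   8.27] [-4.74  0.18  4.29] 10.75
-67 [-68.94 -14.93   8.22] [-7.15 -0.76  6.09] 11.2
-66 [-68.83 -14.89   8.07] [-10.18  -1.33   7.89] 11.65
```

```bash
cat >> h.py <<'E'
PX,PZ,Y0=-3.,12.,-15.
def arc(a0,a1,r,step=3,F=10):
    for d in np.arange(a0,a1+.1,step):
        t=np.radians(d);u=np.array([-np.cos(t),np.sin(t)])
        env.move_l(W(PX+r*u[0]-10,Y0,PZ+r*u[1]+env.tips_ahead),rate=25)
        p,f,T=st();fr=f[0]*u[0]+f[2]*u[1];ft=f[0]*u[1]-f[2]*u[0]
        q=np.array([p[0]+10-PX,p[2]-PZ])
        print(f"{d:.0f} r{r:.1f} act r{np.hypot(*q):.1f} ang{np.degrees(np.arctan2(q[1],-q[0])):.1f} Fr{fr:.1f} Ft{ft:.1f} t{T:.1f}")
        if fr>30 or fr<2: print("stop");break
        r-=np.clip(.15*(F-fr),-1,1)
    return r,d
E
python3 - <<'E'
from h import *
print(arc(-2,49,53.2)); wrist("w4")
cv2.imwrite("pics/s4.png",cv2.resize(viewer.camera("scene")[150:270,240:400],None,fx=4,fy=4))
E
```

```text
-2 r53.2 act r55.9 ang-2.7 Fr7.1 Ft0.3 t11.9
1 r52.8 act r55.6 ang0.1 Fr8.0 Ft0.6 t12.2
4 r52.5 act r55.5 ang2.9 Fr8.4 Ft-0.9 t12.4
7 r52.2 act r55.3 ang5.7 Fr9.0 Ft0.6 t12.7
10 r52.1 act r55.2 ang8.5 Fr9.7 Ft-0.6 t12.9
13 r52.0 act r55.1 ang11.3 Fr10.6 Ft0.3 t13.2
16 r52.1 act r55.1 ang14.2 Fr9.6 Ft0.3 t13.4
19 r52.0 act r55.0 ang17.0 Fr9.3 Ft-0.8 t13.7
22 r51.9 act r54.9 ang19.8 Fr10.8 Ft-0.4 t14.0
25 r52.1 act r54.9 ang22.7 Fr10.8 Ft-0.7 t14.2
28 r52.2 act r54.8 ang25.7 Fr11.4 Ft-0.1 t14.5
31 r52.4 act r54.8 ang28.7 Fr10.6 Ft-1.3 t14.7
34 r52.5 act r54.8 ang31.7 Fr11.7 Ft-0.2 t15.0
37 r52.8 act r54.8 ang34.7 Fr12.8 Ft-1.0 t15.3
40 r53.2 act r54.9 ang38.1 Fr12.0 Ft-0.3 t15.5
43 r53.5 act r54.9 ang41.3 Fr12.0 Ft-0.6 t15.8
46 r53.8 act r55.0 ang44.6 Fr11.3 Ft-0.4 t16.0
49 r54.0 act r55.0 ang47.8 Fr11.3 Ft-0.1 t16.3
(np.float64(54.16838413278773), np.float64(49.0))
```

View pics/s4.png

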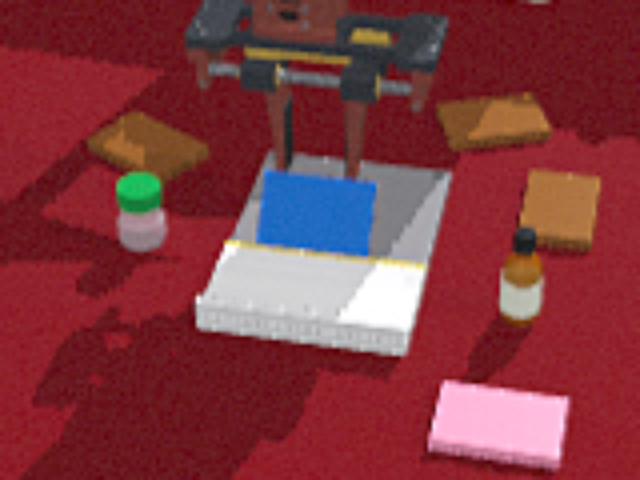

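The crop shows the plate tilted up evenly, blue side at (315,212), held by both fingertips and with its foot along the yellow stripe. I'll carry on along the arc.

Run:
```python
from h import *
print(arc(52,118,54.2)); env.hold(.2);print(st())
cv2.imwrite("pics/s5.png",cv2.resize(viewer.camera("scene")[150:270,240:400],None,fx=4,fy=4))
```

```text
52 r54.2 act r55.1 ang51.0 Fr11.6 Ft0.3 t16.7
55 r54.4 act r55.2 ang54.4 Fr11.3 Ft-0.0 t16.9
58 r54.6 act r55.2 ang57.8 Fr10.4 Ft-0.6 t17.2
61 r54.7 act r55.3 ang61.0 Fr11.8 Ft-0.2 t17.5
64 r55.0 act r55.5 ang64.4 Fr10.3 Ft-0.4 t17.7
67 r55.0 act r55.5 ang67.7 Fr10.0 Ft0.2 t18.0
70 r55.0 act r55.6 ang71.0 Fr9.7 Ft-0.4 t18.3
73 r55.0 act r55.6 ang74.2 Fr10.8 Ft0.3 t18.5
76 r55.1 act r55.8 ang77.4 Fr8.7 Ft0.6 t18.8
79 r54.9 act r55.8 ang80.7 Fr10.1 Ft-0.0 t19.1
82 r54.9 act r55.9 ang83.8 Fr9.6 Ft-0.1 t19.3
85 r54.9 act r56.0 ang86.9 Fr10.2 Ft-0.1 t19.6
88 r54.9 act r56.2 ang90.1 Fr10.4 Ft-0.2 t19.9
91 r54.9 act r56.5 ang93.1 Fr10.2 Ft-0.8 t20.1
94 r55.0 act r56.7 ang96.3 Fr9.2 Ft-0.5 t20.4
97 r54.9 act r57.0 ang99.5 Fr11.2 Ft-1.0 t20.7
100 r55.0 act r57.3 ang102.5 Fr9.7 Ft-1.4 t20.9
103 r55.0 act r57.5 ang105.6 Fr10.3 Ft0.8 t21.2
106 r55.1 act r57.8 ang108.6 Fr9.7 Ft-0.6 t21.5
109 r55.0 act r58.0 ang111.6 Fr9.8 Ft-0.3 t21.7
112 r55.0 act r58.3 ang114.6 Fr9.1 Ft-0.9 t22.0
115 r54.9 act r58.5 ang117.6 Fr9.5 Ft0.2 t22.3
118 r54.8 act r58.8 ang120.6 Fr9.7 Ft-0.6 t22.5
(np.float64(54.726421735086014), np.float64(118.0))
(array([ 16.78749509, -14.95780504,  62.60178392]), array([4.65100199, 1.92410554, 9.35155893]), 22.7417)
```

View pics/s5.png

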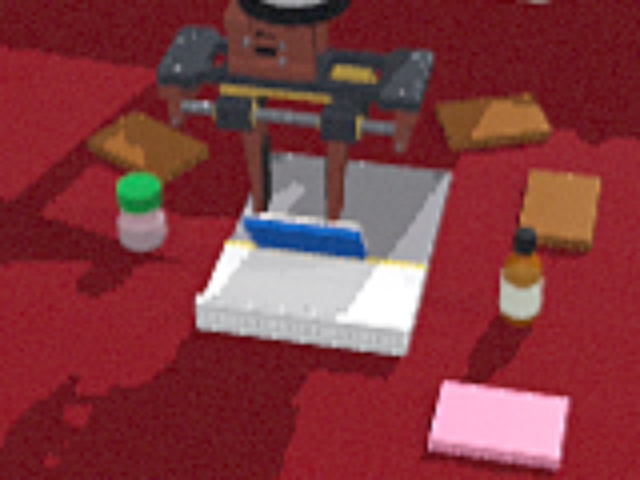

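The plate is past upright, leaning over the shelf with its blue face at (305,238), held only by the tips' pressure. I'll back off radially so that it falls over, then look.

Run:
```python
from h import *
t=np.radians(120)
for r in(60,72):
    env.move_l(W(PX-r*np.cos(t)-10,Y0,PZ+r*np.sin(t)+80),rate=30)
env.hold(.3);print(st())
env.move_l(W(-70,Y0,200),rate=150);env.hold(.3)
im,p,T=wrist("w6");np.savez("w6.npz",T=T)
```

```text
(array([ 22.87658033, -14.97825454,  74.23124385]), array([ 0.57841809,  0.5579912 , -0.14831057]), 23.975)
```

View pics/w6.png

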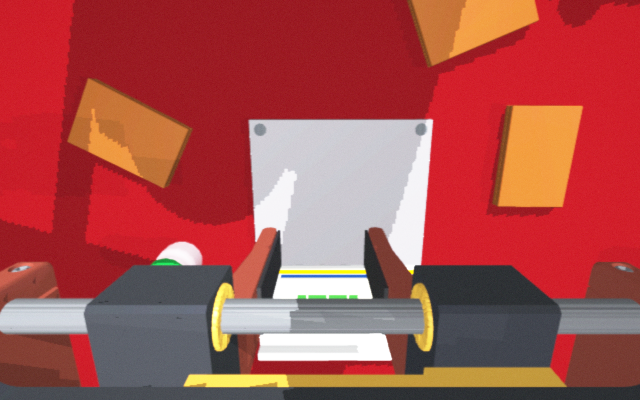

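The plate lies white side up on the shelf, square, with its near edge at row 275 just past the stripe at row 271. Next I push it home.

Run:
```python
from h import *
env.move_l(W(-40,Y0,110),rate=150);env.move_l(W(-40,Y0,95),rate=40);env.hold(.2);print(st())
print(env.move_l(W(0,Y0,95),rate=25,f_stop=8));print(st())
print(env.move_l(W(8,Y0,95),rate=12,f_stop=8));env.hold(.1);print(st())
for x in np.arange(np.floor(st()[0][0])+2,18,1):
    env.move_l(W(x,Y0,95),rate=10);env.hold(.15);a=st();print(x,a[0].round(2),a[1].round(2),a[2])
    if a[1][0]<-6:break
```

```text
(array([-39.89497996, -15.02232537,  15.12358799]), array([-0.23163176,  0.28991103,  0.59210484]), 26.675)
False
(array([ -0.03616925, -15.00431816,  15.02625897]), array([ 0.12474804, -0.19501212,  0.19284926]), 28.425)
False
(array([  7.98672407, -14.99182693,  15.0147342 ]), array([ 0.05489802, -0.40710229,  0.67260183]), 29.3417)
9.0 [  9.05 -15.    15.03] [-0.21  0.05 -0.59] 29.7417
10.0 [ 10.03 -15.02  15.  ] [ 0.49 -0.55  0.5 ] 30.1417
11.0 [ 10.68 -15.01  14.93] [-2.69 -0.89  1.55] 30.5417
12.0 [ 10.9  -14.99  14.85] [-5.11 -0.1   3.97] 30.9417
13.0 [ 11.03 -14.98  14.74] [-8.   -0.48  6.06] 31.3417
```

Contact came at 11.0, which is where I predicted home to be. I'll back off and check.

Run:
```python
from h import *
env.move_l(W(-10,Y0,95),rate=30);env.move_l(W(-90,Y0,240),rate=150);env.hold(.3)
im,p,T=wrist("w7");print(st())
```

```text
(array([-89.99657223, -14.98365478, 159.64575236]), array([ 0.73560774,  0.04150407, -0.10901841]), 33.8583)
```

View pics/w7.png

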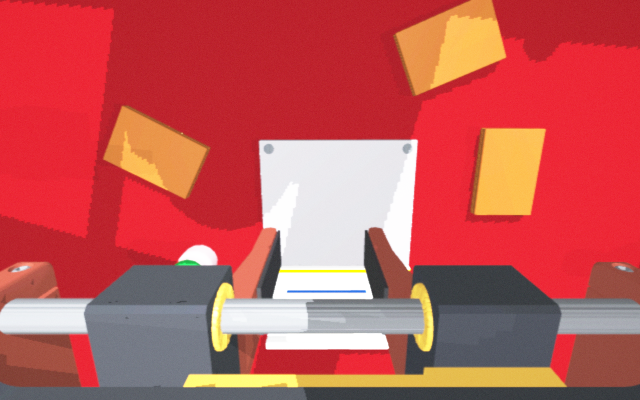

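The plate's near edge (blue line at row 291) is parallel to the stripe at row 271. The plate is square, and the step forces show it seated against the fence. Handing in.

```bash
python3 -c "
from h import *
print(workorder.sign_off())"
```

```text
the job is handed in; nothing more can be done
None
```

The plate was butted against the step, turned over onto the shelf white side up, and pushed home against the fence; I handed the job in at about 34 s, and the sign-off returned no verdict.

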